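# Check a paint sample with a thickness gauge, then hold it up for the air reading

## Robot

A 6-joint arm with a two-finger parallel gripper is mounted at the origin on a cart in front of the work surface, level with it; the furniture and walls round the work are solid. World frame = base frame: x ahead of the robot, y to its left, z up, the work surface at z = 0. Lengths are in m, angles in rad, forces in N, time in s.
With the tool pointing down it reaches from about 0.35 to 0.85 m from the base axis. Payload 8.1 kg.
Tool frame: the origin (TCP) lies at the very end of the fingers, on their centre line; the grasp point (between the pads) lies 19 mm behind it; z points along the fingers, y is the line along which they close (so a half turn about z gives the same grasp; the last joint's range is limited). The gripper opens to 93 mm and grips with 3 to 60 N. Pads are 15 mm wide; open, the fingers measure 128 mm over their backs; the gripper's body (75 mm by 188 mm) begins 65 mm behind the grasp point.
Start: joints at [1.095, 0.13, 1.488, -0, 1.523, -0.085], TCP at [0.229, 0.555, 0.195] pointing down, gripper open.
Joint ranges: [-2.96, 2.96], [-0.89, 2.26], [0.02, 2.5], [-1.34, 4.48], [0, 2.73], [-2.66, 2.66]. Speed limits (rad/s): [2.39, 2.39, 2.79, 3.14, 3.14, 3.14].

## Interface

Orientations are given as a rotation vector (axis times angle).
In Python, from plant import read_state, eyes, workorder gives the robot as it stands. The module is installed in compiled form; this text tells all that it offers.
- The arm moves only by the tool play_rows, never from a script. Its argument "targets" is one flat list of numbers, 4 for each row, row after row: the shift along the tool's x, y, z in cm, then the turn about the tool's z in degrees. In form: [dx, dy, dz, roll, dx, dy, dz, roll, ...]. A call has 1 to 8 rows; each row is the pose to reach, as a shift and turn from the pose commanded when the call began, along the tool's axes at that moment; what a row does not reach only later rows make up. A row lasts 1/12 s, in which the tool goes at most 41.7 mm and 7.16 degrees, less where a joint would pass 70% of its speed; a pose out of reach is approached as far as the arm can. A call with a gripper value outside its range is refused whole. "grip" is the finger opening in cm, from 0 to 9.3, set as the call begins (left out, the last holds). The fingers move at their own pace and stop on an object; "grip_force" is the grip in N (left out, the last holds). Time passes only in rows, so rows that repeat a pose let the fingers close. It gives the time, the measured TCP pose, the force, the opening and the grip force at its end, in the units of the state.
- read_state(): the state, without advancing time (a new reading comes with each control period).
- eyes.read_camera(name): name is "scene" or "top" or "wrist"; returns a dict with "image" (400x640x3 uint8, red, green, blue), "vfov" (degrees; the focal length in pixels is half the picture's height over the tangent of half this angle, whatever the lens; pixels are square), "cx", "cy" (the principal point, pixels), "cam_to_world" (4x4, takes a point from camera to world coordinates); the wrist camera has in their place "T_tool_cam" (4x4, takes a point from camera to tool coordinates, whose origin is the TCP and whose axes are the flange's). Camera axes: x right, y up, looking along -z (the intrinsics and any distortion apply to the point x, -y, -z); pixel columns grow to the right and rows downward; lengths in m; the calibration is good to about 2 mm. A picture is of the moment at which its call begins: read the wrist's pose just before it. There is no depth.
- workorder.close_job(): hands the job in; it is judged then, once.
The state is a dict: "t": time; "q": joint angles; "dq": joint speeds; "joint_torque": joint torques, N m; "tool_pos": TCP position; "orientation": TCP orientation; "force": force on the tool from outside, world axes, zero at the start; "wrist_torque": the same for the moment, N m; "opening": finger opening in m; "gripper_force": force on a finger pad.
Only numpy, scipy, OpenCV 4.12 (cv2) and the standard library are available. Lean on these libraries where they do the work, as an engineer would, in place of code of your own. Each camera call takes 0.05 s, during which the arm holds its last target. There are 200 camera calls.

## Task

Take the coating gauge out of its wooden rest and, holding it upright, press its spring pin gently onto the middle of the ring mark on the painted sample panel for about half a second, and after that onto the middle of the cross mark in the same way. Then lift the gauge until its pin is clearly more than 10 cm above the panel and keep it there upright and steady for 3 seconds for its air reading; finish while still holding it in the air, without putting it down. Do not jam the gauge hard onto the panel, and leave the other things on the bench where they are.

Things in the scene. Friction and masses are not known exactly. Their poses are not given: they have to be found in the camera images.
- gauge: Gauge standing upright in the rest, 0.14 to 0.28 kg. Origin: centre of the underside of its black flange (56 x 40 mm, 8 mm thick); z up. Grey body above the flange to z = 80 mm, 46 mm along x, 28 mm along y: grasp it across y. Below, a steel snout 16 mm thick to z = -26 mm and a brass spring pin 8 mm thick to z = -36 mm. Small display on the -x face.
- gauge_tip (a point): Lower end of the gauge's brass spring pin, on the gauge's z axis, 36 mm below its origin while the pin is out.
- pin (a joint): How far the gauge's spring pin is pushed in, m: 0 out, 0.008 fully in. Spring 400 N/m, so fully in takes about 3.2 N; beyond that it is hard. A touch counts from 0.0015; 0.004 is a good press.
- rest: Wooden rest block, fixed, 80 (x) x 70 (y) x 50 mm high, origin at the centre of its underside. The gauge's snout stands with 3 mm play all round in the 22 mm upright hole in its middle and the flange lies on its top; lift straight up by 40 mm or more to clear it.
- panel: Painted sample panel lying flat on the table, fixed: grey plate on a plywood backing board, 120 (x) x 200 (y) mm, 8 mm thick, origin at the centre of its underside. It carries the two test marks, which can be either way round.
- panel_top (a point): Centre of the panel's painted upper face, 8 mm above the table.
- ring_mark: Black ring about 28 mm across, flat on the panel's upper face; origin at its centre, on the face.
- cross_mark: Black plus-shaped cross 28 mm across, flat on the panel's upper face; origin at its centre, on the face.
- pencil: Orange carpenter's pencil 176 x 8 x 8 mm lying on the table along its x; bystander. Origin: centre of its underside.
- small_tin: Small lever-lid tin, 71 mm diameter, 71 mm high; bystander. Origin: centre of its underside.
- sanding_block: Light sanding block 64 x 102 x 26 mm; bystander. Origin: centre of its underside.
- scraper: Green filling scraper with a dark grip, 93 x 124 x 16 mm, lying flat; bystander. Origin: centre of its underside.
There are look-alikes about, which are no part of the job. Of the things like the gauge, leave any that is green; of the rest the larger one is meant.

How it is judged:
By the outcome, as a careful person would: the job done as asked, in the order asked, and still so for the second after the job is handed in, while the arm keeps its last pose, push and grip.
It also fails if it takes over 64 s, if anything falls off the work surface, if the arm or the gripper's body presses on something with over 40 N, if the wrist force passes 120 N, or if a joint passes its speed limit or range.

## Working session

There is one attempt and no reset: what is moved stays moved. The work goes in short steps, Python scripts to look and compute and a tool call to move; the robot and the scene stay as the last step left them, time stands still between calls to the robot, and variables do not carry over. Pictures are saved under pics/ and viewed, at most 10 in all, crops included, and the job is handed in when it is done.

Besides the shell and the picture viewer there is one more tool, called after "Request:" by a JSON object that holds its "fn" and its "kwargs", one argument or row to a line. play_rows: Moves the arm, as the interface text tells. Its arguments: {"type":"object","properties":{"targets":{"type":"array"},"grip":{"type":"number"},"grip_force":{"type":"number"}},"required":["targets"]}

```bash
mkdir -p pics; cat > h.py <<'E'
import numpy as np, cv2
from scipy.spatial.transform import Rotation as R
from plant import read_state, eyes, workorder
def cam(n):
    s=read_state(); c=eyes.read_camera(n)
    T=np.eye(4); T[:3,:3]=R.from_rotvec(s['orientation']).as_matrix(); T[:3,3]=s['tool_pos']
    c['M']=T@c['T_tool_cam'] if 'T_tool_cam' in c else c['cam_to_world']
    c['M']=np.array(c['M']); return c
def save(c,f,box=None,k=1):
    im=c['image'][:,:,::-1]
    if box: im=im[box[1]:box[3],box[0]:box[2]]
    cv2.imwrite('pics/'+f,cv2.resize(im,None,fx=k,fy=k,interpolation=cv2.INTER_CUBIC))
def px2w(c,u,v,z):
    f=200/np.tan(np.radians(c['vfov'])/2)
    d=c['M'][:3,:3]@np.array([(u-c['cx'])/f,-(v-c['cy'])/f,-1]); o=c['M'][:3,3]
    return o+d*(z-o[2])/d[2]
def w2px(c,p):
    f=200/np.tan(np.radians(c['vfov'])/2)
    q=np.linalg.inv(c['M'])@np.append(p,1)
    return np.array([c['cx']-f*q[0]/q[2],c['cy']+f*q[1]/q[2]])
E
python3 - <<'E'
from h import *
s=read_state(); print(s['t'],s['tool_pos'],s['orientation'],s['force'])
for n in('top','scene'):
    c=cam(n); save(c,n+'1.png',None,1.25); print(n,[k for k in c],c['vfov'],c['cx'],c['cy'],c['M'].round(3).tolist(),{k:c[k] for k in c if k not in('image','M','cam_to_world')})
E
```

```text
0.0 [0.22827512 0.55422324 0.1938894 ] [-6.09980903e-01 -3.08129543e+00  2.77441380e-03] [0.11246684 0.00215963 0.56831125]
top ['image', 'vfov', 'cx', 'cy', 'cam_to_world', 'M'] 42.83918734323791 320.82328374767087 205.3405562956254 [[-0.019, 0.984, -0.176, 0.249], [-1.0, -0.018, 0.009, 0.007], [0.006, 0.176, 0.984, 1.585], [0.0, 0.0, 0.0, 1.0]] {'vfov': 42.83918734323791, 'cx': 320.82328374767087, 'cy': 205.3405562956254}
scene ['image', 'vfov', 'cx', 'cy', 'cam_to_world', 'M'] 45.618504919011585 333.1378036470486 200.65815442011274 [[0.885, 0.324, -0.334, 0.052], [-0.465, 0.621, -0.63, -0.88], [0.003, 0.713, 0.701, 1.054], [0.0, 0.0, 0.0, 1.0]] {'vfov': 45.618504919011585, 'cx': 333.1378036470486, 'cy': 200.65815442011274}
```

View pics/top1.png

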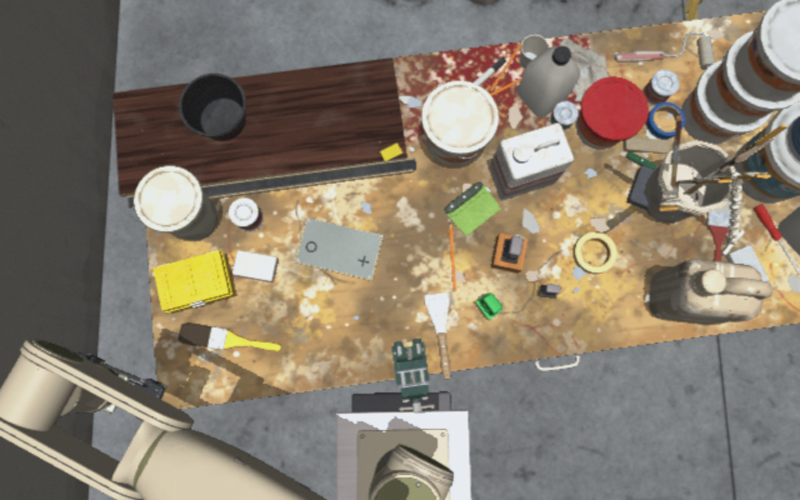

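View pics/scene1.png

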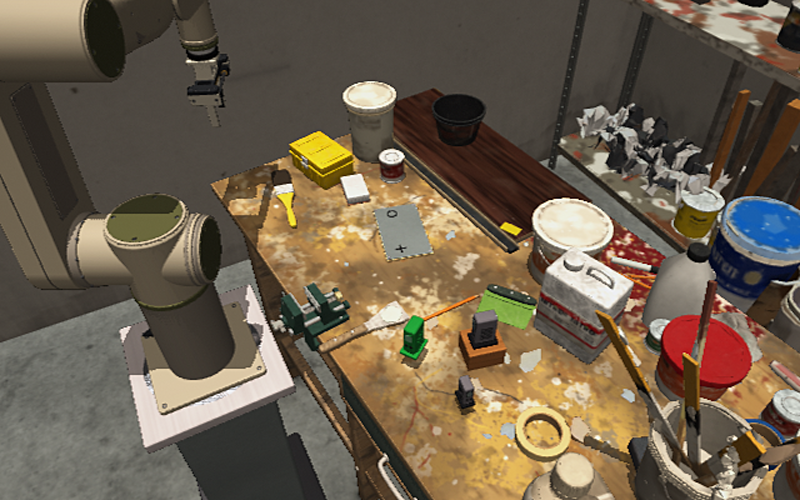

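The top picture (in 800×500 pixels) shows the panel at (340,249), with the ring at (311,247) and the cross at (363,261). There are three gauge-like things: a grey one in the wooden rest at (514,248), a green one at (488,305), and a small grey one at (549,291). I choose the one in the rest, as it is the larger of those that aren't green. A close crop will check this.

```bash
python3 - <<'E'
from h import *
c=cam('top'); save(c,'top_crop.png',(350,170,460,260),7)
for n,u,v,z in[('ring',311,247,.008),('cross',363,261,.008),('gtop',516,244,.13),('rest',508,252,.05)]: print(n,px2w(c,u/1.25,v/1.25,z).round(4))
g=cv2.cvtColor(c['image'],cv2.COLOR_RGB2GRAY)
# marks: dark blobs on panel
for n,u,v in[('ring',311,247),('cross',363,261)]:
    u=int(u/1.25);v=int(v/1.25);p=g[v-12:v+13,u-12:u+13].astype(float);w=np.clip(np.median(p)-15-p,0,None);Y,X=np.mgrid[v-12:v+13,u-12:u+13]
    print(n,(X*w).sum()/w.sum(),(Y*w).sum()/w.sum(),px2w(c,(X*w).sum()/w.sum(),(Y*w).sum()/w.sum(),.008).round(4))
s=read_state();print(R.from_rotvec(s['orientation']).as_matrix().round(3))
w=cam('wrist');print(w['vfov'],np.array(w['T_tool_cam']).round(3).tolist())
E
```

```text
ring [0.5604 0.2187 0.008 ]
cross [0.5222 0.0881 0.008 ]
gtop [ 0.5347 -0.275   0.13  ]
rest [ 0.5307 -0.2698  0.05  ]
ring 248.34221432800473 197.03848431024275 [0.5622 0.2201 0.008 ]
cross 293.1034700315457 210.22397476340694 [0.5175 0.0796 0.008 ]
[[-0.925  0.381 -0.001]
 [ 0.381  0.925 -0.001]
 [ 0.    -0.001 -1.   ]]
71.31338412726794 [[0.002, 0.954, 0.298, 0.083], [1.0, -0.002, 0.0, 0.0], [0.001, 0.298, -0.954, -0.191], [0.0, 0.0, 0.0, 1.0]]
```

View pics/top_crop.png

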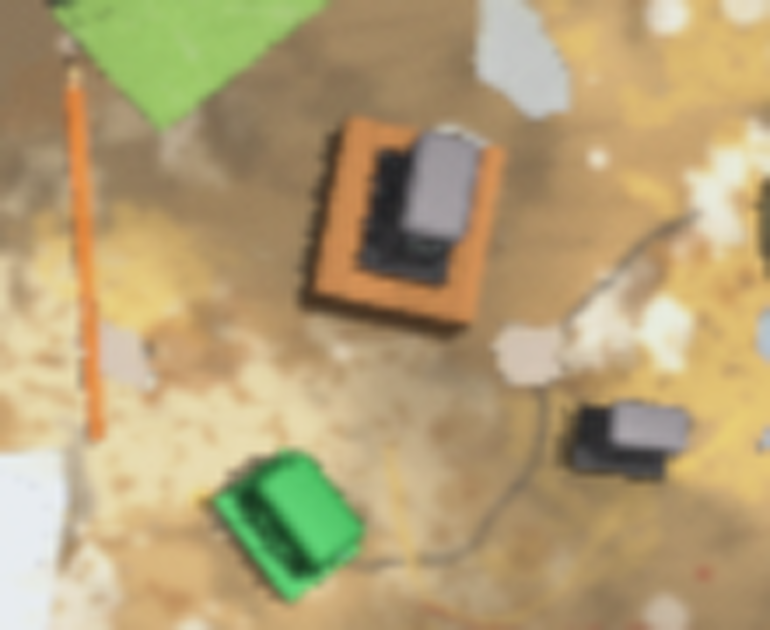

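The crop confirms it: the grey gauge stands in the orange wooden rest, with its top centre at crop (442,185). The small grey look-alike at (650,425) and the green one at (300,515) stay where they are.

```bash
cat >> h.py <<'E'
def goal(x,y,z,yaw):  # yaw: world angle of tool y (deg); prints tool shift
    s=read_state(); m=R.from_rotvec(s['orientation']).as_matrix()
    d=m.T@(np.array([x,y,z])-s['tool_pos'])*100
    a=np.degrees(np.arctan2(m[1,1],m[0,1]))
    print('t',s['t'],'shift',d.round(2),'roll',round(-((yaw-a+90)%180-90),2),'tilt',m[:,2].round(4),'F',np.round(s['force'],2))
E
python3 - <<'E'
from h import *
c=cam('top')
P=[px2w(c,350+a/7,170+b/7,.05)[:2] for a,b in[(350,117),(503,150),(470,325),(315,295)]]
print(np.round(P,4),np.mean(P,0)); 
for a,b in((3,0),(2,1),(0,1),(3,2)):print(np.degrees(np.arctan2(*(P[b]-P[a])[::-1])))
print(px2w(c,350+442/7,170+185/7,.13))
goal(.535,-.272,.20,79)
E
```

```text
[[ 0.5777 -0.2523]
 [ 0.5617 -0.319 ]
 [ 0.4842 -0.3003]
 [ 0.4987 -0.2333]] [ 0.53056122 -0.27623452]
-13.511196862399006
-13.513758060992853
-103.5465813697711
-102.20558302098217
[ 0.53101101 -0.27576521  0.13      ]
t 0.25 shift [-59.83 -64.74  -0.5 ] roll -11.39 tilt [-4.e-04 -8.e-04 -1.e+00] F [ 0.35 -0.4   0.32]
```

Request:
{"fn": "play_rows", "kwargs": {
  "targets": [-59, -65, -2, -9, -59, -65, -2, -9, -59, -65, -2, -9, -59, -65, -2, -9, -59, -65, -2, -9, -59, -65, -2, -9, -59, -65, -2, -9, -59, -65, -2, -9],
  "grip": 9.3
}}

```text
t: 0.92
tool_pos: [0.3417, 0.2396, 0.2026]
orientation: [0.365, 3.12, 0.001]
force: [1.1, 0.9, 0.3]
opening: 0.093
gripper_force: 0.0
```

```bash
python3 -c "
from h import *
print(read_state()['tool_pos']);goal(.531,-.276,.21,76.8)"
```

```text
[0.34172781 0.23955663 0.20262283]
t 0.9167 shift [-30.32 -45.79  -0.74] roll -0.16 tilt [ 6.e-04  3.e-04 -1.e+00] F [1.14 0.86 0.32]
```

Request:
{"fn": "play_rows", "kwargs": {
  "targets": [-30, -45, -1, 0, -30, -45, -1, 0, -30, -45, -1, 0, -30, -45, -1, 0, -30, -45, -1, 0, -30, -45, -1, 0, -30, -45, -1, 0, -30, -45, -1, 0]
}}

```text
t: 1.58
tool_pos: [0.4575, -0.0735, 0.2089]
orientation: [0.367, 3.119, -0.0]
force: [0.3, 0.0, 0.0]
opening: 0.0932
gripper_force: 0.0
```

```bash
python3 -c "
from h import *
print(read_state()['tool_pos']);goal(.531,-.276,.21,76.8)"
```

```text
[ 0.45752223 -0.07353274  0.20891757]
t 1.5833 shift [-11.84 -17.99  -0.1 ] roll -0.21 tilt [ 8.e-04 -1.e-04 -1.e+00] F [0.26 0.04 0.04]
```

Request:
{"fn": "play_rows", "kwargs": {
  "targets": [-11, -17, 0, 0, -11.5, -17.5, 0, 0, -11.5, -17.5, 0, 0, -11.5, -17.5, 0, 0, -11.5, -17.5, 0, 0, -11.5, -17.5, 0, 0, -11.5, -17.5, 0, 0]
}}

```text
t: 2.17
tool_pos: [0.5281, -0.2699, 0.2069]
orientation: [-0.371, -3.117, -0.002]
force: [-0.4, 1.4, 0.1]
opening: 0.0929
gripper_force: 0.0
```

```bash
python3 -c "
from h import *
print(read_state()['tool_pos'])
c=cam('wrist');save(c,'w1.png',None,1.25);goal(.531,-.276,.21,76.8)
for z in(.05,.13):print(w2px(c,[.531,-.276,z])*1.25)"
```

```text
[ 0.52809234 -0.26991739  0.2069272 ]
t 2.2167 shift [-0.45 -0.66 -0.23] roll -0.28 tilt [-0.0015  0.0013 -1.    ] F [0.3  0.23 0.6 ]
[396.68751491 226.28460698]
[395.31066976 250.23457949]
```

View pics/w1.png

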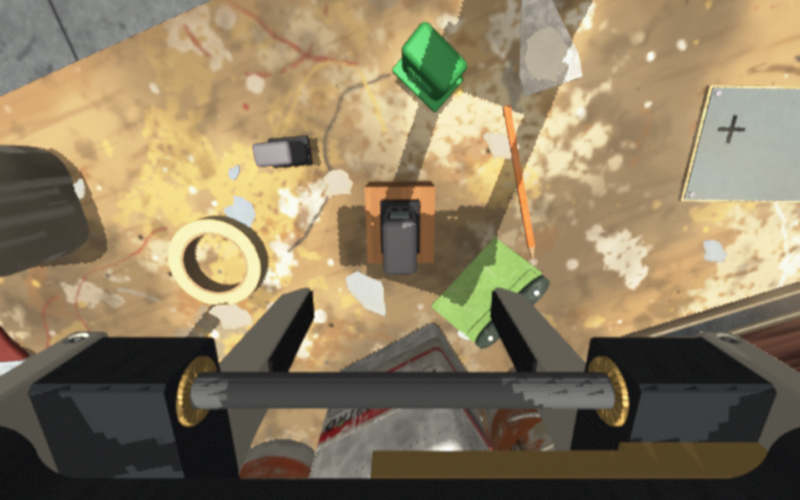

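```bash
python3 -c "
from h import *
c=cam('wrist')
print('bodytop',px2w(c,400/1.25,250/1.25,.13))
a=px2w(c,383.5/1.25,228/1.25,.13);b=px2w(c,385.5/1.25,275/1.25,.13);d=px2w(c,416.5/1.25,225.5/1.25,.13);e=px2w(c,415.5/1.25,272/1.25,.13)
for p,q in((a,b),(d,e)):print('len',np.linalg.norm(q-p),np.degrees(np.arctan2(*(q-p)[[1,0]])))
print('wid',np.linalg.norm(a-d),np.linalg.norm(b-e))
for z in(0,.15,.2):print('jug corner w',z,px2w(c,435/1.25,325/1.25,z))
t=cam('top')
for u,v in((505,195),(572,172),(497,165),(573,150)):print([px2w(t,u/1.25,v/1.25,z).round(3)[:2].tolist() for z in(0,.2)])
save(t,'top2.png',(380,90,470,150),8)
print('cross',px2w(c,731/1.25,129/1.25,.008))"
```

```text
bodytop [ 0.53210963 -0.27091714  0.13      ]
len 0.04015506357587025 -11.887110159402212
len 0.03952148517660681 -13.841371708596093
wid 0.026272709691522095 0.024971526202124568
jug corner w 0 [ 0.6820822  -0.26104391  0.        ]
jug corner w 0.15 [ 0.59395693 -0.25668266  0.15      ]
jug corner w 0.2 [ 0.56458184 -0.25522891  0.2       ]
[[0.689, -0.278], [0.634, -0.242]]
[[0.748, -0.455], [0.685, -0.397]]
[[0.77, -0.261], [0.704, -0.228]]
[[0.807, -0.462], [0.737, -0.403]]
cross [0.52019524 0.0931811  0.008     ]
```

View pics/top2.png

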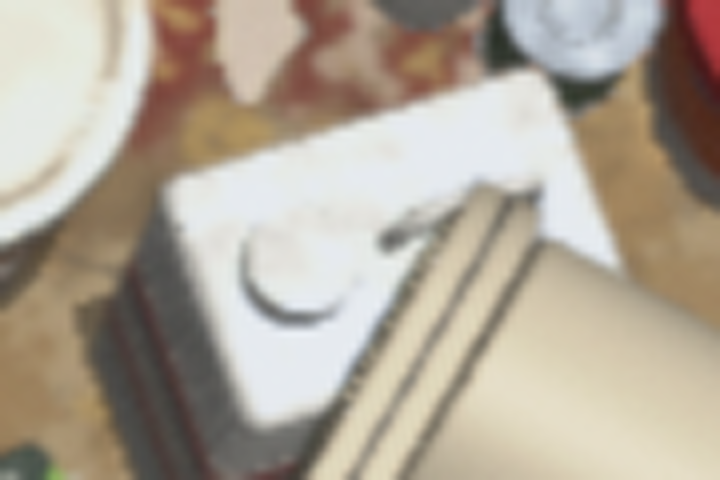

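Gauge top centre is at about (400,250) in the wrist picture. That puts it at world (0.532,-0.273), which agrees with the top view to 5 mm. The jug is over 10 cm ahead of the gripper, so I'm descending.

Request:
{"fn": "play_rows", "kwargs": {
  "targets": [-0.5, -0.2, 2, -0.5, -0.5, -0.2, 4, -0.5, -0.5, -0.2, 6, -0.5, -0.5, -0.2, 6, -0.5, -0.5, -0.2, 6, -0.5]
}}

```text
t: 2.73
tool_pos: [0.5323, -0.2695, 0.1485]
orientation: [-0.35, -3.121, -0.001]
force: [-0.7, 0.0, -0.1]
opening: 0.093
gripper_force: 0.0
```

```bash
python3 -c "
from h import *
print(read_state()['tool_pos']);goal(.532,-.273,.078,77)"
```

```text
[ 0.53232878 -0.26945831  0.1484794 ]
t 2.7333 shift [-0.06 -0.36  7.05] roll 0.2 tilt [-0.0014  0.001  -1.    ] F [-0.73  0.02 -0.14]
```

Request:
{"fn": "play_rows", "kwargs": {
  "targets": [0, -0.2, 2, 0, 0, -0.2, 4, 0, 0, -0.2, 6, 0, 0, -0.2, 7, 0, 0, -0.2, 7, 0, 0, -0.2, 7, 0]
}}

```text
t: 3.23
tool_pos: [0.533, -0.2731, 0.08]
orientation: [0.352, 3.121, -0.001]
force: [0.4, 0.1, -0.2]
opening: 0.0933
gripper_force: 0.0
```

Request:
{"fn": "play_rows", "kwargs": {
  "targets": [0, 0, 0, 0, 0, 0, 0, 0, 0, 0, 0, 0, 0, 0, 0, 0, 0, 0, 0, 0, 0, 0, 0, 0, 0, 0, 0, 0, 0, 0, 0, 0],
  "grip": 0,
  "grip_force": 20
}}

```text
t: 3.9
tool_pos: [0.5325, -0.2732, 0.0786]
orientation: [-0.353, -3.122, -0.0]
force: [-0.6, -0.4, 0.1]
opening: 0.0446
gripper_force: 0.0
```

Request:
{"fn": "play_rows", "kwargs": {
  "targets": [0, 0, 0, 0, 0, 0, 0, 0, 0, 0, 0, 0, 0, 0, 0, 0]
}}

```text
t: 4.23
tool_pos: [0.5325, -0.2732, 0.0786]
orientation: [-0.353, -3.122, -0.0]
force: [0.5, -0.7, 0.5]
opening: 0.0278
gripper_force: 20.0
```

Gripped at 27.8 mm, which matches the 28 mm body. Next I lift it straight up and clear the rest.

Request:
{"fn": "play_rows", "kwargs": {
  "targets": [0, 0, -1, 0, 0, 0, -2, 0, 0, 0, -3.5, 0, 0, 0, -5.5, 0, 0, 0, -7.5, 0, 0, 0, -8, 0, 0, 0, -8, 0],
  "grip_force": 30
}}

```text
t: 4.82
tool_pos: [0.5341, -0.2742, 0.1619]
orientation: [0.352, 3.117, -0.004]
force: [-0.8, 0.6, -2.6]
opening: 0.0278
gripper_force: 30.0
```

```bash
python3 -c "
from h import *
s=read_state();print(s['tool_pos'],s['opening'],s['gripper_force']);goal(.521,.088,.16,77)
c=cam('wrist');save(c,'w2.png',None,1.25)"
```

```text
[ 0.53411863 -0.27417284  0.161901  ] 0.027760459384609873 29.991772770881653
t 4.8167 shift [ 9.36 35.01  0.08] roll 0.11 tilt [ 0.0044 -0.0028 -1.    ] F [-0.84  0.59 -2.56]
```

View pics/w2.png

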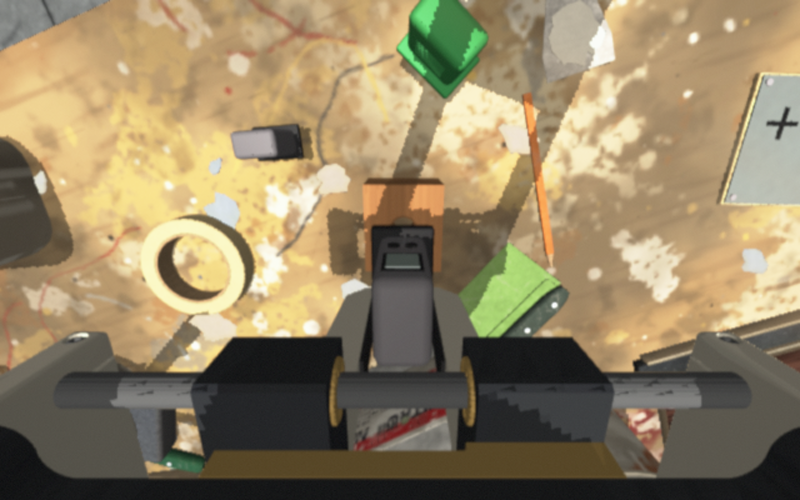

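The gauge is held upright and the empty rest can be seen behind it. The cross is at (782,124), and the flange's front edge is near row 228. Next I work out where the tip is relative to the TCP and go to the ring first. The ring is at about (0.561,0.219).

```bash
python3 - <<'E'
from h import *
c=cam('wrist'); c['M']=np.array(c['T_tool_cam'])
for n,u,v,z in[('flangeL',372,228,.0206),('flangeR',433,228,.0206),('bodytopfrontL',380,240,.0286-.08),('R',430,238,.0286-.08)]: print(n,px2w(c,u/1.25,v/1.25,z).round(4))
c=cam('wrist'); print('cross',px2w(c,782/1.25,124/1.25,.008))
t=cam('top')
for n in('ring','cross'):
    p=(311,247) if n=='ring' else (363,261); u,v=[int(a/1.25) for a in p]
    g=cv2.cvtColor(t['image'],cv2.COLOR_RGB2GRAY)[v-14:v+15,u-14:u+15]
    k,l,st,ce=cv2.connectedComponentsWithStats((g<95).astype(np.uint8))
    for i in range(1,k):
        if st[i,4]>15: print(n,st[i],ce[i]+[u-14,v-14],px2w(t,*(ce[i]+[u-14,v-14]),.008).round(4))
goal(.561,.219,.16,77)
E
```

```text
flangeL [ 0.0285 -0.0187  0.0206]
flangeR [0.0286 0.0194 0.0206]
bodytopfrontL [ 0.0419 -0.0091 -0.0514]
R [ 0.0428  0.0117 -0.0514]
cross [0.51803257 0.09016976 0.008     ]
t 5.0167 shift [ 8.11 48.58 -0.24] roll 0.11 tilt [-0.0022  0.0014 -1.    ] F [-0.29 -0.63 -2.96]
```

Request:
{"fn": "play_rows", "kwargs": {
  "targets": [0.5, 2, 0, 0, 1, 5, 0, 0, 8, 43, 0, 0, 8, 43, 0, 0, 8, 43, 0, 0, 8, 43, 0, 0, 8, 43, 0, 0, 8, 43, 0, 0]
}}

```text
t: 5.68
tool_pos: [0.5434, 0.0295, 0.1573]
orientation: [-0.353, -3.12, 0.0]
force: [1.4, -0.8, -2.5]
opening: 0.0277
gripper_force: 30.0
```

```bash
python3 -c "
from h import *
print(read_state()['tool_pos']);goal(.55,.165,.16,77)"
```

```text
[0.54344507 0.02949364 0.15726463]
t 5.6833 shift [ 2.39 13.35 -0.27] roll 0.09 tilt [-0.0021  0.     -1.    ] F [ 1.42 -0.77 -2.46]
```

Request:
{"fn": "play_rows", "kwargs": {
  "targets": [0.6, 3.5, 0, 0, 1.2, 7, 0, 0, 1.8, 10, 0, 0, 2.2, 12, 0, 0, 2.2, 12.5, 0, 0, 2.2, 12.5, 0, 0, 2.2, 12.5, 0, 0]
}}

```text
t: 6.27
tool_pos: [0.5506, 0.1537, 0.1576]
orientation: [-0.352, -3.12, 0.002]
force: [0.7, -0.6, -2.1]
opening: 0.0281
gripper_force: 30.0
```

```bash
python3 -c "
from h import *
print(read_state()['tool_pos']);c=cam('wrist');save(c,'w3.png',None,1.25)
s=cam('scene');save(s,'s3.png',(240,120,400,240),5)
"
```

```text
[0.55055846 0.15367338 0.15759371]
```

View pics/w3.png

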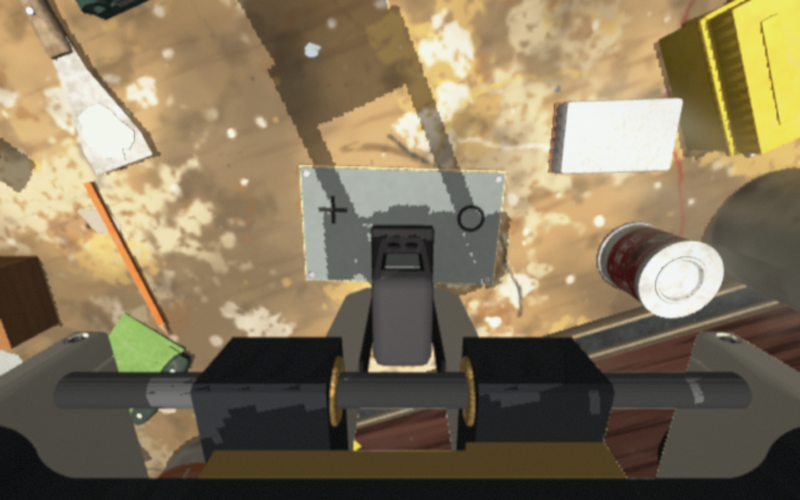

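The ring is at (470,217) and the cross at (333,210), with panel corners at about (301,166), (506,172), (496,284) and (310,280).

```bash
python3 - <<'E'
from h import *
c=cam('wrist');
P={n:px2w(c,u/1.25,v/1.25,.008) for n,u,v in[('ring',470.5,217.5),('cross',333.5,209.5),('a',301,166),('b',506,172),('c',496,284),('d',310,280)]}
for n in P: print(n,P[n].round(4))
print('sides',[np.linalg.norm(P[x]-P[y]).round(4) for x,y in('ab','bc','cd','da')],'sep',np.linalg.norm(P['ring']-P['cross']))
r=P['ring']; goal(r[0],r[1],.0730,77)
t=cam('top'); print('top now',w2px(t,P['ring']),w2px(t,P['cross']))
E
```

```text
ring [0.5601 0.221  0.008 ]
cross [0.5219 0.0897 0.008 ]
a [0.4743 0.0712 0.008 ]
b [0.5235 0.2616 0.008 ]
c [0.6372 0.2354 0.008 ]
d [0.5891 0.0444 0.008 ]
sides [np.float64(0.1967), np.float64(0.1167), np.float64(0.197), np.float64(0.1179)] sep 0.13668908649611303
t 6.4167 shift [0.65 6.84 8.53] roll 0.02 tilt [-6.e-04 -5.e-04 -1.e+00] F [-0.67 -1.2  -2.47]
top now [248.0598479  197.71398054] [289.86620716 208.90640487]
```

Request:
{"fn": "play_rows", "kwargs": {
  "targets": [0.3, 3, 1, 0, 0.6, 6, 3, 0, 0.65, 6.8, 5, 0, 0.65, 6.8, 6.5, 0, 0.65, 6.8, 7, 0, 0.65, 6.8, 7, 0, 0.65, 6.8, 7, 0, 0.65, 6.8, 7, 0]
}}

```text
t: 7.13
tool_pos: [0.5611, 0.2215, 0.0903]
orientation: [0.354, 3.119, 0.001]
force: [-0.4, 0.0, -1.8]
opening: 0.0275
gripper_force: 30.0
```

```bash
python3 -c "
from h import *
print(read_state()['tool_pos']);goal(.5603,.221,.0686,77)
s=cam('scene');save(s,'s4.png',(260,140,380,230),6)"
```

```text
[0.56106649 0.22153598 0.09032908]
t 7.1333 shift [ 0.07 -0.07  2.17] roll 0.04 tilt [ 2.2e-03  6.0e-04 -1.0e+00] F [-0.36  0.04 -1.77]
```

View pics/s4.png

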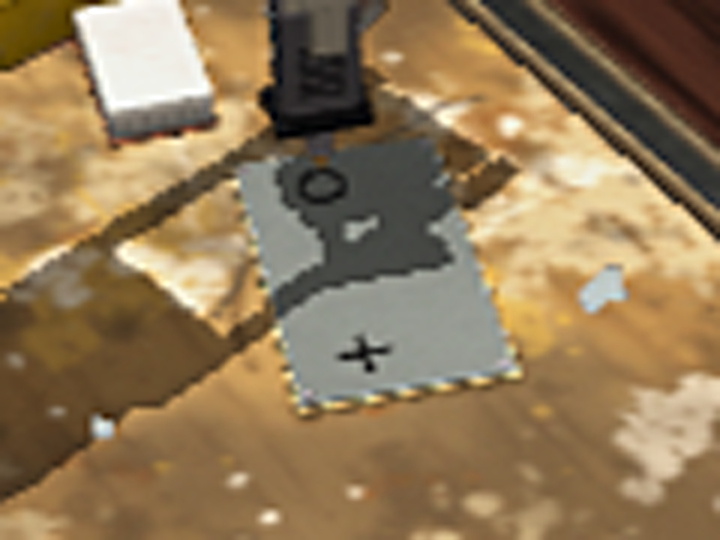

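The pin tip is at (322,165), directly above the ring at (322,185) in the crop. Now I lower it gently.

Request:
{"fn": "play_rows", "kwargs": {
  "targets": [0, 0, 0.6, 0, 0.05, -0.05, 1.0, 0, 0.05, -0.05, 1.4, 0, 0.05, -0.05, 1.7, 0, 0.05, -0.05, 1.9, 0, 0.05, -0.05, 2.0, 0, 0.05, -0.05, 2.1, 0, 0.05, -0.05, 2.1, 0]
}}

```text
t: 7.85
tool_pos: [0.5592, 0.2216, 0.0676]
orientation: [-0.353, -3.121, 0.0]
force: [-0.4, -1.6, -0.8]
opening: 0.0277
gripper_force: 30.0
```

Request:
{"fn": "play_rows", "kwargs": {
  "targets": [0, 0, 0, 0, 0, 0, 0, 0]
}}

```text
t: 8.02
tool_pos: [0.5594, 0.2217, 0.0679]
orientation: [0.353, 3.122, 0.0]
force: [-0.3, -0.8, -0.2]
opening: 0.0279
gripper_force: 30.0
```

Force has risen from about −2.3 to −0.5 N, so the pin is in about 4 to 5 mm. I hold briefly, then lift.

Request:
{"fn": "play_rows", "kwargs": {
  "targets": [0, 0, 0, 0, 0, 0, 0, 0, 0, 0, -0.5, 0, 0, 0, -1.5, 0, 0, 0, -2.5, 0, 0, 0, -2.5, 0, 0, 0, -2.5, 0, 0, 0, -2.5, 0]
}}

```text
t: 8.68
tool_pos: [0.5595, 0.2217, 0.093]
orientation: [0.353, 3.121, 0.0]
force: [-0.5, 0.6, -2.6]
opening: 0.0279
gripper_force: 30.0
```

```bash
python3 -c "
from h import *
print(read_state()['tool_pos']);goal(.522,.089,.0925,77)"
```

```text
[0.55947396 0.2217245  0.0929634 ]
t 8.6833 shift [  0.69 -13.77   0.04] roll 0.11 tilt [ 5.e-04  2.e-04 -1.e+00] F [-0.52  0.56 -2.58]
```

Request:
{"fn": "play_rows", "kwargs": {
  "targets": [0, -2, 0, 0, 0.2, -5, 0, 0, 0.4, -8, 0, 0, 0.6, -11, 0, 0, 0.7, -13, 0, 0, 0.7, -13.8, 0, 0, 0.7, -13.8, 0, 0, 0.7, -13.8, 0, 0]
}}

```text
t: 9.35
tool_pos: [0.5218, 0.089, 0.0926]
orientation: [-0.354, -3.121, -0.001]
force: [0.1, 0.4, -2.1]
opening: 0.028
gripper_force: 30.0
```

```bash
python3 -c "
from h import *
print(read_state()['tool_pos']);goal(.522,.089,.0682,77)
s=cam('scene');save(s,'s5.png',(260,140,380,230),6)"
```

```text
[0.52181922 0.08896169 0.09256677]
t 9.35 shift [-0.02  0.01  2.44] roll 0.05 tilt [ 0.e+00  6.e-04 -1.e+00] F [ 0.15  0.39 -2.12]
```

View pics/s5.png

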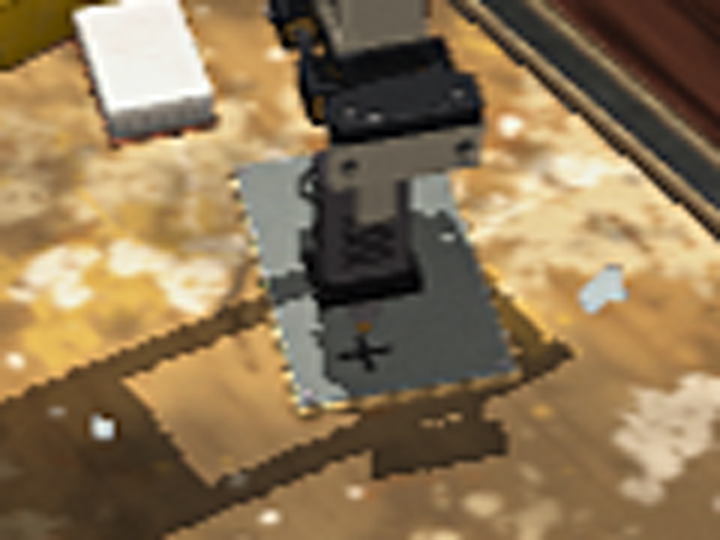

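The pin at (364,330) is directly above the cross at (364,352). I press the same way as before.

Request:
{"fn": "play_rows", "kwargs": {
  "targets": [0, 0, 0.7, 0, 0, 0, 1.2, 0, 0, 0, 1.6, 0, 0, 0, 1.9, 0, 0, 0, 2.2, 0, 0, 0, 2.35, 0, 0, 0, 2.45, 0, 0, 0, 2.45, 0]
}}

```text
t: 10.07
tool_pos: [0.5217, 0.0888, 0.0681]
orientation: [-0.353, -3.122, -0.0]
force: [-0.3, -0.0, 0.4]
opening: 0.0281
gripper_force: 30.0
```

Request:
{"fn": "play_rows", "kwargs": {
  "targets": [0, 0, 0, 0, 0, 0, 0, 0, 0, 0, 0, 0]
}}

```text
t: 10.32
tool_pos: [0.5219, 0.0887, 0.0685]
orientation: [0.353, 3.121, 0.0]
force: [-1.0, 0.4, -0.1]
opening: 0.0277
gripper_force: 30.0
```

Request:
{"fn": "play_rows", "kwargs": {
  "targets": [0, 0, 0, 0, 0, 0, -0.5, 0, 0, 0, -2, 0, 0, 0, -4.5, 0, 0, 0, -8, 0, 0, 0, -12, 0, 0, 0, -14, 0, 0, 0, -15, 0]
}}

```text
t: 10.98
tool_pos: [0.5238, 0.0887, 0.2231]
orientation: [0.352, 3.115, 0.002]
force: [0.3, 0.5, -2.6]
opening: 0.0277
gripper_force: 30.0
```

Request:
{"fn": "play_rows", "kwargs": {
  "targets": [0, 0, 0, 0, 0, 0, 0, 0, 0, 0, 0, 0, 0, 0, 0, 0, 0, 0, 0, 0, 0, 0, 0, 0, 0, 0, 0, 0, 0, 0, 0, 0]
}}

```text
t: 11.65
tool_pos: [0.5216, 0.0887, 0.2178]
orientation: [-0.353, -3.121, 0.0]
force: [-0.5, -0.5, -1.8]
opening: 0.0273
gripper_force: 30.0
```

Request:
{"fn": "play_rows", "kwargs": {
  "targets": [0, 0, 0, 0, 0, 0, 0, 0, 0, 0, 0, 0, 0, 0, 0, 0, 0, 0, 0, 0, 0, 0, 0, 0, 0, 0, 0, 0, 0, 0, 0, 0]
}}

```text
t: 12.32
tool_pos: [0.5217, 0.0887, 0.2182]
orientation: [0.353, 3.122, -0.0]
force: [0.2, 0.6, -2.2]
opening: 0.0277
gripper_force: 30.0
```

Request:
{"fn": "play_rows", "kwargs": {
  "targets": [0, 0, 0, 0, 0, 0, 0, 0, 0, 0, 0, 0, 0, 0, 0, 0, 0, 0, 0, 0, 0, 0, 0, 0, 0, 0, 0, 0, 0, 0, 0, 0]
}}

```text
t: 12.98
tool_pos: [0.5217, 0.0887, 0.2182]
orientation: [0.353, 3.122, -0.0]
force: [-0.0, -0.4, -2.3]
opening: 0.0278
gripper_force: 30.0
```

Request:
{"fn": "play_rows", "kwargs": {
  "targets": [0, 0, 0, 0, 0, 0, 0, 0, 0, 0, 0, 0, 0, 0, 0, 0, 0, 0, 0, 0, 0, 0, 0, 0, 0, 0, 0, 0, 0, 0, 0, 0]
}}

```text
t: 13.65
tool_pos: [0.5217, 0.0887, 0.2182]
orientation: [-0.353, -3.122, 0.0]
force: [-0.2, 0.2, -2.1]
opening: 0.0279
gripper_force: 30.0
```

Request:
{"fn": "play_rows", "kwargs": {
  "targets": [0, 0, 0, 0, 0, 0, 0, 0, 0, 0, 0, 0, 0, 0, 0, 0, 0, 0, 0, 0, 0, 0, 0, 0, 0, 0, 0, 0, 0, 0, 0, 0]
}}

```text
t: 14.32
tool_pos: [0.5217, 0.0887, 0.2182]
orientation: [0.353, 3.122, 0.0]
force: [-0.7, 0.6, -2.1]
opening: 0.0276
gripper_force: 30.0
```

Request:
{"fn": "play_rows", "kwargs": {
  "targets": [0, 0, 0, 0, 0, 0, 0, 0, 0, 0, 0, 0, 0, 0, 0, 0, 0, 0, 0, 0, 0, 0, 0, 0, 0, 0, 0, 0, 0, 0, 0, 0]
}}

```text
t: 14.98
tool_pos: [0.5217, 0.0887, 0.2182]
orientation: [-0.353, -3.122, -0.0]
force: [1.4, -0.6, -2.1]
opening: 0.0279
gripper_force: 30.0
```

```bash
python3 -c "
from h import *
c=cam('wrist');save(c,'w6.png',None,1.25);goal(.522,.089,.218,77)"
```

```text
t 15.0333 shift [-0.02  0.04  0.02] roll 0.11 tilt [ 1.e-04 -0.e+00 -1.e+00] F [-0.37 -0.4  -3.32]
```

View pics/w6.png

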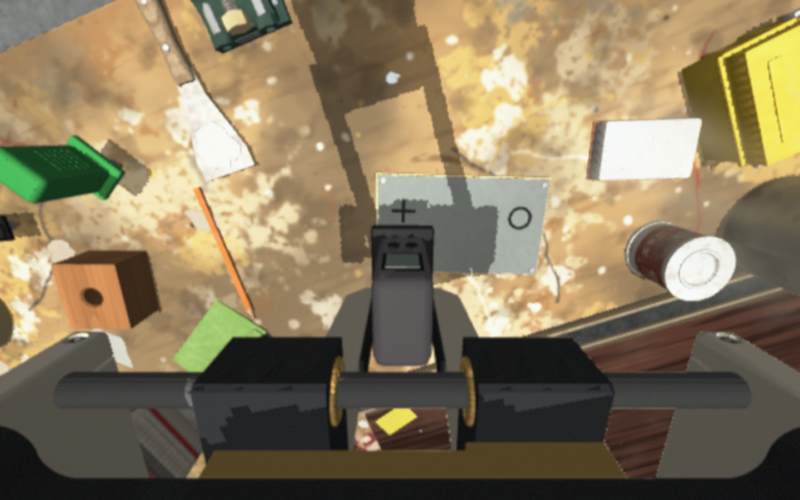

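The gauge looks the same in the grip as before (372–433, 228), upright and steady for over 3 s. Its pin is about 14 cm above the panel and nothing else has moved, so I'm handing in.

```bash
python3 -c "
from h import *
print(workorder.close_job())"
```

```text
the job is handed in; nothing more can be done
None
```

I pressed the gauge's pin about 4–5 mm onto the middle of the ring mark and then of the cross mark, held it upright about 14 cm above the panel for over 3 s, and handed the job in at about 15 s with the gauge still in the gripper.

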